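Read the carrier label, index the die plate to the third stop and hold it

TASK

Take the hand code reader from its dock, hold it upright and steady about 6 cm above the middle of the square code label on the die indexer for a good two seconds, then stand it back upright in the middle of its dock. Then grip the indexer's bar knob and turn it clockwise, counting the clicks, to the third stop after the red home mark (the one with three dots) without going past it, and finish while still gripping the knob there: do not let go. Leave the other things on the bench where they are.

Things in the scene. Friction and masses are not known exactly. Their poses are not given: they have to be found in the camera images.
- reader_center (a point): Hand code reader, 120 mm tall, standing loose on the dock: round grey head (58 mm diameter, lowest 34 mm) with a black box-shaped handle, 40 mm along its x by 32 mm along its y, from 40 to 120 mm above the foot. The point is on its upright axis, 60 mm above the foot; z is up. Best gripped across the 32 mm (y), 90 to 100 mm above the foot. 0.11 to 0.23 kg.
- reader_window (a point): Middle of the reader's flat round underside, which is its glass window and also the foot it stands on. It looks straight down along the reader's own -z.
- dock: Fixed round grey dock, 96 mm diameter, 8 mm thick, with a flat top, a black rubber disc in the middle and a small green mark. Origin: centre of its underside, on the bench; its top is 8 mm higher. The reader stands on the middle of it at the start.
- label (a point): Middle of the 44 mm square white label with a black square code, face up on the low side shelf of the die indexer, 29 mm above the bench, 105 mm from the knob's axis; z points up out of it. The shelf and the housing beside it are no higher than 36 mm.
- knob_grip (a point): Grip point of the black bar knob on the indexer, on its upright turning axis, 70 mm above the bench. The bar is 46 mm long, 14 mm thick, from 53 to 88 mm above the bench. x runs along the bar to its white pointer line, z is up; it turns with the knob. Grip it across the 14 mm (y). Below it: a hub (48 mm diameter, top at 53 mm) and a steel plate (102 mm, top at 45 mm) that turn with it.
- knob (a joint): Knob angle, rad, growing clockwise from above: 0 at the red home mark (hard end); detent stops each 0.349: first 0.349, second 0.698, third 1.047, fourth 1.396, fifth 1.745 (hard end), with 1 to 5 black dots on the fixed rim. It starts at home or the first stop, seldom stuck between. A sprung ball resists with up to about 0.12 N m, then past half-way draws the knob on into the next stop, where it stays.
- indexer: Fixed die indexer that carries the knob: round aluminium housing, 136 mm diameter, 36 mm high, with a label shelf (70 mm wide, 28 mm high) on its left (+y) side reaching to 150 mm from the axis. Origin on the bench, on the knob's axis, z up.
- reader: The hand code reader as a whole; origin in the middle of its foot, z up.
- vial_black: Bystander: small vial with a black cap, 22 mm diameter, 45 mm tall, standing loose; origin under its centre.
- vial_red: Bystander: small vial with a red cap, 22 mm diameter, 45 mm tall, standing loose; origin under its centre.
- die_box: Bystander: clear flat box, 66 x 60 x 18 mm, loose; origin under its centre.
- tweezers: Bystander: black tweezers, 126 mm long, 9 mm high, lying loose between the robot and the work; origin under the centre, long axis y.
- driver: Bystander: small screwdriver with a blue handle, 144 mm long, 12 mm high, lying loose; origin under the centre, long axis y.
Not all that is in view belongs to the job. What is meant by the reader is not green, and is the smaller of those in its own colour.

How it is judged:
By the outcome, as a careful person would: the job done as asked, in the order asked, and still so for the second after the job is handed in, while the arm keeps its last pose, push and grip.
It also fails if it takes over 58 s, if anything falls off the work surface, if the arm or the gripper's body presses on something with over 40 N, if the wrist force passes 120 N, or if a joint passes its speed limit or range.

ROBOT

A 7-joint arm with a two-finger parallel gripper is mounted at the origin on a cart in front of the work surface, level with it; the furniture and walls round the work are solid. World frame = base frame: x ahead of the robot, y to its left, z up, the work surface at z = 0. Lengths are in m, angles in rad, forces in N, time in s.
With the tool pointing down it reaches from about 0.35 to 0.9 m from the base axis. Payload 8.1 kg.
Tool frame: the origin (TCP) lies on the centre line of the jaws, within the pads' length; the fingertips stand 22 mm ahead of it and the grasp point (between the pads) lies 3 mm ahead of it (arm.finger_overhang is the distance from the TCP to the fingertips, in m); z points along the fingers, y is the direction in which the jaws open and shut (so a half turn about z gives the same grasp; the last joint's range is limited). The gripper opens to 92 mm and grips with 3 to 60 N. Pads are 19 mm wide; open, the fingers measure 130 mm over their backs; the gripper's body (75 mm by 190 mm) begins 47 mm behind the grasp point.
Start: joints at [-1.315, 0.434, 0.025, 1.573, -0.012, 1.134, -0.075], TCP at [0.219, 0.585, 0.249] pointing down, gripper open.
Joint ranges: [-2.62, 2.62], [-0.44, 2.09], [-1.27, 1.32], [0.08, 2.57], [-1.32, 4.46], [0.12, 2], [-2.74, 2.74]. Speed limits (rad/s): [2.22, 2.22, 3.01, 3.01, 3.14, 3.14, 3.14].

INTERFACE

Orientations are given as a rotation vector (axis times angle).
In Python, from cell import arm gives the robot as it stands. The module is installed in compiled form; this text tells all that it offers.
- The arm moves only by the tool step_arm, never from a script. Its argument "plan" is a list of rows, each an object of numbers: "wx", "wy", "wz": the turn, a rotation vector about the tool's x, y, z in units of 6 degrees (1.0 is 6 degrees); "tx", "ty", "tz": the shift along the tool's x, y, z in cm; "hand": the opening, from 0 (shut) to 1 (fully open). A call has exactly 10 rows; each row shifts and turns the commanded pose from where the row before left it, along the tool's axes as they then stand; what a row does not reach is not made up. A row lasts 1/12 s, in which the tool goes at most 41.7 mm and 7.16 degrees, less where a joint would pass 70% of its speed; a pose out of reach is approached as far as the arm can. A call is refused whole if a number of a shift passes 4.17 or a number of a turn 1, either way. A call with a gripper value outside its range is refused whole. The fingers move at their own pace and stop on an object; "force" is the grip in N (left out, the last holds). Time passes only in rows, so rows that do not move let the fingers close, or fill a call up. It gives the time, the measured TCP pose, the force and the opening at its end, in the units of the state.
- arm.observe(): the state, without advancing time (a new reading comes with each control period).
- arm.get_image(name): name is "scene" or "top" or "wrist"; returns (picture, depth): 480x640x3 uint8, red, green, blue; 480x640 float32, m along the optical axis (not along the pixel's ray), 0 where there is no reading.
- arm.calibration(name): a dict with "mtx" (3x3 intrinsics, pixels), "dist_coeffs" ([k1, k2, p1, p2, k3] as OpenCV has them; the pictures are not rectified), "R" (3x3) and "t" (3): a world point X has camera coordinates R X + t. Camera axes: x right, y down, z forward; pixel columns grow to the right and rows downward; lengths in m; the calibration is good to about 2 mm. A picture is of the moment at which its call begins: read the wrist's pose just before it. calibration takes no time and is no camera call; for the wrist camera it gives the pose at the moment of the call.
- arm.sign_off(): hands the job in, once; it reports no verdict.
The state is a dict: "clock": time; "joints": joint angles; "dq": joint speeds; "joint_efforts": joint torques, N m; "position": TCP position; "ee_rot": TCP orientation; "force": force on the tool from outside, world axes, zero at the start; "ft_torque": the same for the moment, N m; "width": opening from 0.0 (shut) to 1.0 (fully open).
Only numpy, scipy, OpenCV 4.12 (cv2) and the standard library are available. Lean on these libraries where they do the work, as an engineer would, in place of code of your own. Each camera call takes 0.05 s, during which the arm holds its last target.

## Working session

There is one attempt and no reset: what is moved stays moved. The work goes in short steps, Python scripts to look and compute and a tool call to move; the robot and the scene stay as the last step left them, time stands still between calls to the robot, and variables do not carry over. Pictures are saved under pics/ and viewed, and the job is handed in when it is done.

Besides the shell and the picture viewer there is one more tool, called after "Call:" as name([rows], argument=value, ...), one row to a line, values as JSON. step_arm: Moves the arm, as the interface text tells. Its arguments: {"type":"object","properties":{"plan":{"type":"array"},"force":{"type":"number"}},"required":["plan"]}

```bash
mkdir -p pics
cat > h.py <<'E'
import numpy as np, cv2
from cell import arm
def snap(n,f):
    c=arm.calibration(n); p,d=arm.get_image(n)
    cv2.imwrite(f'pics/{f}.png',p[:,:,::-1]); np.savez(f'pics/{f}.npz',p=p,d=d,**{k:np.array(v) for k,v in c.items()})
    return p,d,c
E
python3 - <<'E'
from h import *
print(arm.observe(), arm.finger_overhang)
for n in('scene','top'):
    p,d,c=snap(n,n+'0'); print(c)
E
```

```text
{'clock': 0.0, 'joints': array([-1.31461226,  0.43519651,  0.02496311,  1.57409966, -0.0115748 ,
        1.13401079, -0.07512681]), 'dq': array([ 0.00173049,  0.00103651,  0.00182331,  0.00145119, -0.00045993,
        0.0017772 ,  0.00134484]), 'joint_efforts': array([-3.64398575e-04, -6.67855740e+01,  9.84869041e-01, -3.14454103e+01,
       -6.05722144e-02,  4.30229539e-02,  1.79041108e-04]), 'position': array([0.21934375, 0.58473042, 0.2479603 ]), 'ee_rot': array([-5.60656081e-01, -3.09103617e+00,  2.45848197e-03]), 'force': array([-0.17337856,  0.23068518,  0.10924357]), 'ft_torque': array([-0.01071893,  0.02150675, -0.01586679]), 'width': 1.001365365410961} 0.022
{'mtx': array([[543.82555133,   0.        , 329.15646328],
       [  0.        , 543.82555133, 247.44118872],
       [  0.        ,   0.        ,   1.        ]]), 'dist_coeffs': array([-0.12932481,  0.        ,  0.        ,  0.        ,  0.        ]), 'R': array([[ 0.88194647, -0.47125933, -0.0092235 ],
       [-0.35703772, -0.65515327, -0.66580647],
       [ 0.3077247 ,  0.59049881, -0.74606747]]), 't': array([-0.37228761,  0.41297408,  0.69071776])}
{'mtx': array([[489.70523204,   0.        , 325.30478918],
       [  0.        , 489.70523204, 241.52977957],
       [  0.        ,   0.        ,   1.        ]]), 'dist_coeffs': array([-0.00480674,  0.        ,  0.        ,  0.        ,  0.        ]), 'R': array([[ 5.08539738e-02, -9.98706092e-01, -1.23882325e-04],
       [-9.76178644e-01, -4.96806810e-02, -2.11203893e-01],
       [ 2.10924460e-01,  1.08614885e-02, -9.77442019e-01]]), 't': array([0.21315033, 0.55602123, 0.90211107])}
```

View pics/scene0.png

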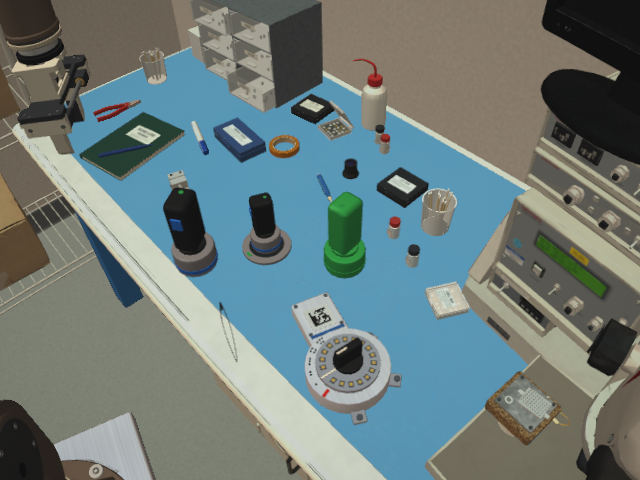

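View pics/top0.png

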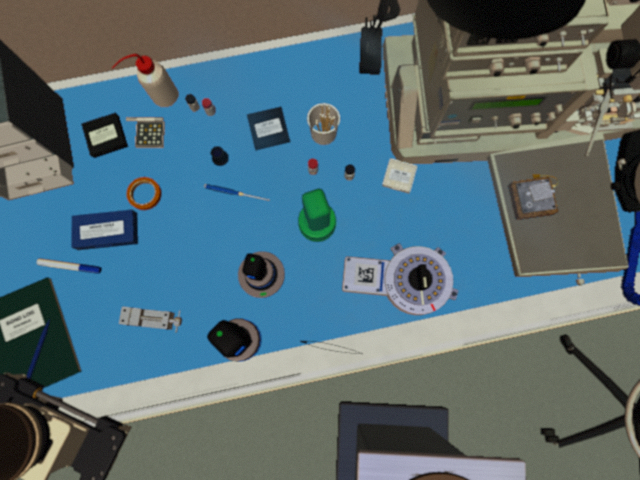

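Three candidates in the top view: a green one (317,215), a large black and grey one (235,340) and a smaller black and grey one on the round dock (260,270). The last fits: it isn't green, it is the smaller of the black pair, and it stands on the dock. I'll confirm that with an enlarged crop.

Run:
```python
import cv2,numpy as np
t=cv2.imread('pics/top0.png'); s=cv2.imread('pics/scene0.png')
a=cv2.resize(t[220:370,195:295],None,fx=4,fy=4,interpolation=cv2.INTER_CUBIC)
b=cv2.resize(s[180:280,155:300],None,fx=2.7,fy=2.7,interpolation=cv2.INTER_CUBIC)
o=np.zeros((600,800,3),np.uint8);o[:,:400]=a;o[:b.shape[0],400:400+b.shape[1]]=b[:, :400]
c=cv2.resize(t[235:325,335:465],None,fx=3,fy=3,interpolation=cv2.INTER_CUBIC)
o[290:290+c.shape[0],405:405+c.shape[1]]=c
cv2.imwrite('pics/crop0.png',o)
```

```text
(no output)
```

View pics/crop0.png

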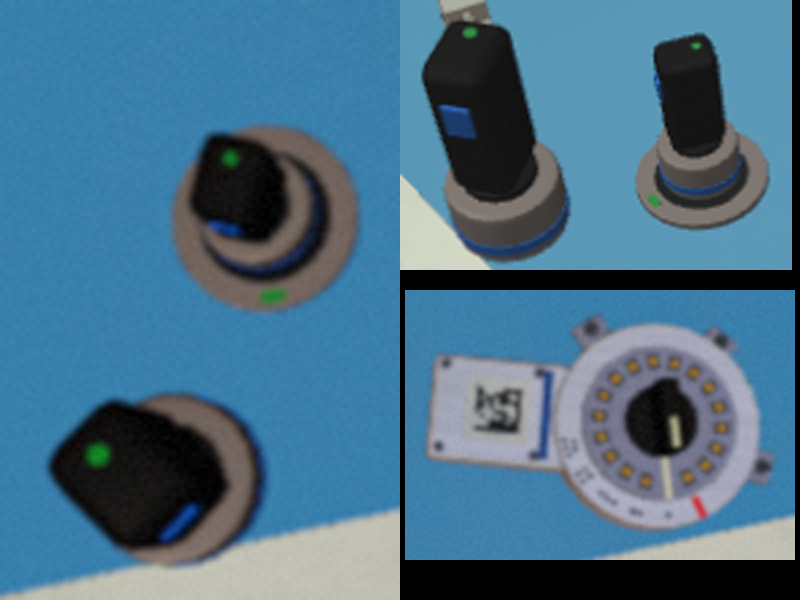

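```bash
cat >> h.py <<'E'
def cloud(f):
    z=np.load(f'pics/{f}.npz'); d=z['d']; h,w=d.shape
    v,u=np.mgrid[:h,:w]; uv=np.stack([u,v],-1).reshape(-1,1,2).astype(float)
    n=cv2.undistortPoints(uv,z['mtx'],z['dist_coeffs']).reshape(-1,2)
    r=np.c_[n,np.ones(len(n))]; X=(r*d.reshape(-1,1)-z['t'])@z['R']
    X[d.ravel()==0]=np.nan
    return X.reshape(h,w,3), z['p'], z
def onplane(z,uv,h):
    n=cv2.undistortPoints(np.array(uv,float).reshape(-1,1,2),z['mtx'],z['dist_coeffs']).reshape(-1,2)
    r=np.c_[n,np.ones(len(n))]@z['R']; C=-z['R'].T@z['t']
    return C+r*((h-C[2])/r[:,2])[:,None]
E
python3 - <<'E'
from h import *
for f,uv in(('top0',(260,272)),('scene0',(265,235))):
    X,p,z=cloud(f); c=onplane(z,[uv],.008)[0]; print(f,c)
    m=(np.hypot(*(X[...,:2]-c[:2]).transpose(2,0,1))<.09)
    print('bench z',np.nanmedian(X[...,2][m]))
    top=m&(X[...,2]>.120)&(X[...,2]<.14); q=X[top]; print('top n',len(q),q.mean(0),q.min(0),q.max(0),cv2.minAreaRect(q[:,:2].astype(np.float32)*1000))
    col=p.astype(int); mx=col.max(-1)-col.min(-1)
    grey=m&(X[...,2]>.004)&(X[...,2]<.012)
    q=X[grey]; (e)=cv2.minEnclosingCircle(q[:,:2].astype(np.float32)); print('dock n',len(q),np.median(q[:,2]),e)
    # head
    hd=m&(X[...,2]>.038)&(X[...,2]<.046);q=X[hd]; print('head',len(q),cv2.minEnclosingCircle(q[:,:2].astype(np.float32)))
X,p,z=cloud('top0')
print('label',onplane(z,[[366.3,271.3]],.029), 'label depth',X[271,366])
print('knob',onplane(z,[[420,278]],.053))
q=X[240:320,370:470].reshape(-1,3); 
k=q[(q[:,2]>.038)&(q[:,2]<.05)];print('plate',cv2.minEnclosingCircle(k[:,:2].astype(np.float32)),len(k))
k=q[(q[:,2]>.03)&(q[:,2]<.1)];print('housing',cv2.minEnclosingCircle(k[:,:2].astype(np.float32)),len(k))
k=q[(q[:,2]>.08)&(q[:,2]<.095)];print('bar',k.mean(0),len(k),cv2.minAreaRect(k[:,:2].astype(np.float32)*1000),cv2.boxPoints(cv2.minAreaRect(k[:,:2].astype(np.float32)*1000)))
E
```

```text
top0 [0.48515021 0.37175931 0.008     ]
bench z 0.003503733239453471
top n 365 [0.48136719 0.37002574 0.12710515] [0.46216197 0.3535224  0.12021204] [0.50226577 0.38818831 0.13218268] ((481.8973388671875, 370.7532958984375), (32.23777770996094, 39.433311462402344), 80.63446044921875)
dock n 1771 0.006132888911531711 ((0.48455116152763367, 0.372053325176239), 0.08986151218414307)
head 214 ((0.482211172580719, 0.37073007225990295), 0.028790166601538658)
scene0 [0.489153   0.39298424 0.008     ]
bench z 0.004396861895910971
top n 306 [0.48098706 0.36681643 0.12659664] [0.46170435 0.35213056 0.12000044] [0.50406553 0.38769795 0.13215695] ((482.56610107421875, 369.6705322265625), (33.22443771362305, 40.36936950683594), 81.9533920288086)
dock n 1173 0.007090981732366894 ((0.4892866611480713, 0.3931269645690918), 0.08980809897184372)
head 265 ((0.48276078701019287, 0.3690718412399292), 0.029776154085993767)
label [[0.49433563 0.15646654 0.029     ]] label depth [0.49464785 0.15721272 0.03066673]
knob [[0.48270233 0.05349662 0.053     ]]
plate ((0.48164233565330505, 0.05388741195201874), 0.06689325720071793) 1927
housing ((0.48276859521865845, 0.0687304437160492), 0.08294042944908142) 3794
bar [0.48192861 0.05349719 0.08786945] 194 ((482.3324279785156, 52.883636474609375), (45.352149963378906, 14.16856575012207), 8.030912399291992) [[458.88904   56.730427]
 [460.86847   42.700817]
 [505.77582   49.036846]
 [503.7964    63.066456]]
```

Crop confirms it: the smaller black and grey reader stands on the green-marked dock, and the knob pointer is at one dot (first stop). Next I check the obstacles and the knob's angle, and work out the moves.

```bash
cat >> h.py <<'E'
from scipy.spatial.transform import Rotation as Ro
def st():
    o=arm.observe(); R=Ro.from_rotvec(o['ee_rot']).as_matrix()
    print('t %.2f pos %s yaw_y %.2f tilt %.2f F %s w %.3f(%.1fmm) j7 %.2f'%(o['clock'],o['position'].round(4),np.degrees(np.arctan2(R[1,1],R[0,1])),np.degrees(np.arccos(-R[2,2])),o['force'].round(1),o['width'],o['width']*92,o['joints'][6]))
    return o,R
def go(tgt,yaw=None):
    o,R=st()
    if yaw is not None:
        g=np.radians(yaw); y=np.array([np.cos(g),np.sin(g),0]); z=np.array([0,0,-1.]); x=np.cross(y,z)
        G=np.stack([x,y,z],1); rv=Ro.from_matrix(R.T@G).as_rotvec(degrees=True)
        print('turn units',(rv/6).round(3)); R=G
    print('shift cm (tool axes, after turn)',((np.array(tgt)-o['position'])@R*100).round(2))
E
python3 - <<'E'
from h import *
X,p,z=cloud('top0')
for n,(a,b,c,d) in dict(green=(185,245,295,340),big=(315,365,205,262)).items():
    q=X[a:b,c:d].reshape(-1,3); q=q[q[:,2]>.02]; print(n,q.min(0).round(3),q.max(0).round(3))
for n,uv,h in(('red',(433.3,307.3),.036),('p_end',(425,300),.045),('dot1',(423,309.3),.036)):
    P=onplane(z,[uv],h)[0]; v=P-[.4823,.0532,0]; print(n,np.degrees(np.arctan2(v[1],v[0])),np.hypot(*v[:2]))
# dock grey edge: grey colour on plane .008
pp=p.astype(int); m=(pp.max(-1)-pp.min(-1)<40)&(pp.min(-1)>60); m[:, :230]=0;m[:,292:]=0;m[:240]=0;m[305:]=0
cs,_=cv2.findContours(m.astype(np.uint8),cv2.RETR_EXTERNAL,cv2.CHAIN_APPROX_NONE)
c=max(cs,key=cv2.contourArea); Q=onplane(z,c.reshape(-1,2),.008); 
k=cv2.convexHull(Q[:,:2].astype(np.float32));print('dock',cv2.fitEllipse(k*1000),cv2.minEnclosingCircle(k))
go([.482,.370,.25],81)
E
```

```text
green [0.554 0.223 0.02 ] [0.62  0.299 0.165]
big [0.307 0.359 0.02 ] [0.389 0.431 0.174]
red -151.15229731253928 0.06108217303251864
p_end -164.52576065779047 0.042549707561436265
dot1 -170.88057801977632 0.059159456649249764
dock ((480.89697265625, 369.65289306640625), (93.73103332519531, 94.2907485961914), 3.2698709964752197) ((0.4812776744365692, 0.3695673644542694), 0.04761142656207085)
t 0.10 pos [0.2193 0.5848 0.248 ] yaw_y 69.44 tilt 0.08 F [ 1.1 -0.7 -0.2] w 1.004(92.4mm) j7 -0.08
turn units [-0.013 -0.    -1.926]
shift cm (tool axes, after turn) [-29.3  -17.11  -0.2 ]
```

Call:
step_arm([
  {"wz": -0.963,"hand": 1},
  {"wz": -0.963,"hand": 1},
  {"tx": -3,"ty": -1.75,"hand": 1},
  {"tx": -3,"ty": -1.75,"hand": 1},
  {"tx": -3,"ty": -1.75,"hand": 1},
  {"tx": -3,"ty": -1.75,"hand": 1},
  {"tx": -3,"ty": -1.75,"hand": 1},
  {"tx": -3,"ty": -1.75,"hand": 1},
  {"tx": -3,"ty": -1.75,"hand": 1},
  {"tx": -3,"ty": -1.75,"hand": 1},
])

```text
invalid input at $.plan[0]: expected keys wx, wy, wz, tx, ty, tz, hand
```

```bash
python3 -c "
from h import *
go([.482,.370,.25],81)"
```

```text
t 0.10 pos [0.2193 0.5848 0.248 ] yaw_y 69.44 tilt 0.08 F [ 1.1 -0.7 -0.2] w 1.004(92.4mm) j7 -0.08
turn units [-0.013 -0.    -1.926]
shift cm (tool axes, after turn) [-29.3  -17.11  -0.2 ]
```

All keys are required in each row.

Call:
step_arm([
  {"wx": 0,"wy": 0,"wz": -0.963,"tx": 0,"ty": 0,"tz": 0,"hand": 1},
  {"wx": 0,"wy": 0,"wz": -0.963,"tx": 0,"ty": 0,"tz": 0,"hand": 1},
  {"wx": 0,"wy": 0,"wz": 0,"tx": -3,"ty": -1.75,"tz": 0,"hand": 1},
  {"wx": 0,"wy": 0,"wz": 0,"tx": -3,"ty": -1.75,"tz": 0,"hand": 1},
  {"wx": 0,"wy": 0,"wz": 0,"tx": -3,"ty": -1.75,"tz": 0,"hand": 1},
  {"wx": 0,"wy": 0,"wz": 0,"tx": -3,"ty": -1.75,"tz": 0,"hand": 1},
  {"wx": 0,"wy": 0,"wz": 0,"tx": -3,"ty": -1.75,"tz": 0,"hand": 1},
  {"wx": 0,"wy": 0,"wz": 0,"tx": -3,"ty": -1.75,"tz": 0,"hand": 1},
  {"wx": 0,"wy": 0,"wz": 0,"tx": -3,"ty": -1.75,"tz": 0,"hand": 1},
  {"wx": 0,"wy": 0,"wz": 0,"tx": -2,"ty": -1.2,"tz": 0,"hand": 1},
])

```text
clock: 0.93
position: [0.4285, 0.4131, 0.2485]
ee_rot: [0.252, 3.131, -0.002]
force: [-0.6, -0.7, 0.4]
width: 1.004
```

```bash
python3 -c "
from h import *
go([.482,.370,.25],81)"
```

```text
t 0.93 pos [0.4285 0.4131 0.2485] yaw_y 80.81 tilt 0.10 F [-0.6 -0.7  0.4] w 1.004(92.3mm) j7 0.57
turn units [-0.013  0.01  -0.031]
shift cm (tool axes, after turn) [-5.96 -3.42 -0.15]
```

Call:
step_arm([
  {"wx": 0,"wy": 0,"wz": 0,"tx": -2,"ty": -1.2,"tz": 0,"hand": 1},
  {"wx": 0,"wy": 0,"wz": 0,"tx": -2,"ty": -1.1,"tz": 0,"hand": 1},
  {"wx": 0,"wy": 0,"wz": 0,"tx": -1.4,"ty": -0.8,"tz": 0,"hand": 1},
  {"wx": 0,"wy": 0,"wz": 0,"tx": -0.56,"ty": -0.32,"tz": 0,"hand": 1},
  {"wx": 0,"wy": 0,"wz": 0,"tx": 0,"ty": 0,"tz": 0,"hand": 1},
  {"wx": 0,"wy": 0,"wz": 0,"tx": 0,"ty": 0,"tz": 0,"hand": 1},
  {"wx": 0,"wy": 0,"wz": 0,"tx": 0,"ty": 0,"tz": 0,"hand": 1},
  {"wx": 0,"wy": 0,"wz": 0,"tx": 0,"ty": 0,"tz": 0,"hand": 1},
  {"wx": 0,"wy": 0,"wz": 0,"tx": 0,"ty": 0,"tz": 0,"hand": 1},
  {"wx": 0,"wy": 0,"wz": 0,"tx": 0,"ty": 0,"tz": 0,"hand": 1},
])

```text
clock: 1.77
position: [0.4785, 0.3739, 0.2488]
ee_rot: [-0.245, -3.132, -0.0]
force: [-0.6, -0.6, -0.3]
width: 1.001
```

Run:
```python
from h import *
go([.482,.370,.106],81)
snap('wrist','w1'); X,p,z=cloud('w1')
m=(np.hypot(X[...,0]-.482,X[...,1]-.370)<.06)
for a,b in((.118,.14),(.036,.046)):
    q=X[m&(X[...,2]>a)&(X[...,2]<b)]
    if len(q)>5: q=q.astype(np.float32); print(a,len(q),q.mean(0),cv2.minAreaRect(q[:,:2]*1000),cv2.minEnclosingCircle(q[:,:2]))
```

```text
t 1.77 pos [0.4785 0.3739 0.2488] yaw_y 81.07 tilt 0.02 F [-0.6 -0.6 -0.3] w 1.001(92.1mm) j7 0.69
turn units [ 0.002 -0.001  0.011]
shift cm (tool axes, after turn) [-0.41 -0.33 14.28]Traceback (most recent call last):
  File "<stdin>", line 7, in <module>
cv2.error: OpenCV(4.12.0) /io/opencv/modules/imgproc/src/shapedescr.cpp:201: error: (-215:Assertion failed) count >= 0 && (depth == CV_32F || depth == CV_32S) in function 'minEnclosingCircle'
```

View pics/w1.png

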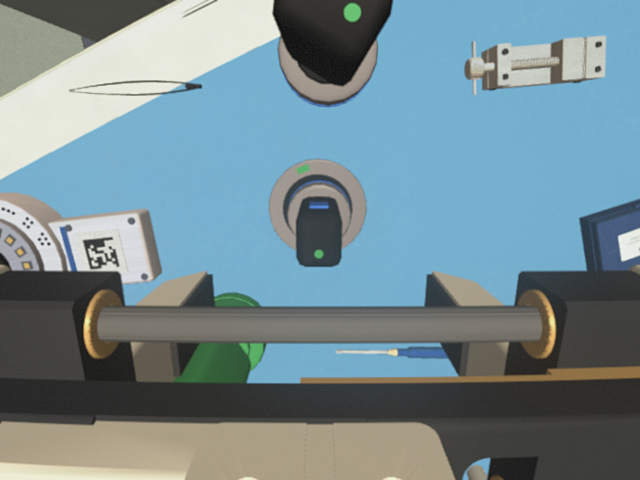

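The wrist view shows the reader's handle at (319,232), aligned with the jaws. The dock is centred near (318,206), the label code is at (102,253), and the large reader is at the top (330,40). Next I measure these from this view.

Run:
```python
from h import *
X,p,z=cloud('w1')
C=np.float32
m=(np.hypot(X[...,0]-.482,X[...,1]-.370)<.06)
for a,b in((.122,.134),(.036,.046)):
    q=np.ascontiguousarray(X[m&(X[...,2]>a)&(X[...,2]<b)],dtype=C)
    print(a,len(q))
    if len(q)>5: print(q.mean(0),cv2.minAreaRect(q[:,:2]*1000),cv2.minEnclosingCircle(np.ascontiguousarray(q[:,:2])))
# dock by non-blue colour within window
pp=p.astype(int); blue=(pp[...,2]-pp[...,0]>60)
mm=(~blue).astype(np.uint8); mm[:150]=0;mm[280:]=0;mm[:,:255]=0;mm[:,380:]=0
cs,_=cv2.findContours(mm,cv2.RETR_EXTERNAL,cv2.CHAIN_APPROX_NONE); c=max(cs,key=cv2.contourArea).reshape(-1,2); 
c=c[c[:,1]<235]
Q=onplane(z,c,.008)[:,:2]
A=np.c_[2*Q,np.ones(len(Q))]; s=np.linalg.lstsq(A,(Q**2).sum(1),rcond=None)[0]; print('dock',s[:2],np.sqrt(s[2]+s[:2]@s[:2]))
lab=onplane(z,[[102,253]],.029); print('label',lab, X[253,102])
im=cv2.resize(p[190:300,50:180,::-1],None,fx=5,fy=5,interpolation=cv2.INTER_CUBIC); cv2.imwrite('pics/w1lab.png',im)
```

```text
0.122 2296
[0.48015156 0.3738431  0.12642242] ((481.14080810546875, 373.6143798828125), (31.02226448059082, 38.89349365234375), 81.83222961425781) ((0.48118749260902405, 0.3733530640602112), 0.02177657000720501)
0.036 1151
[0.47052968 0.37550703 0.0408247 ] ((476.0968017578125, 374.0821228027344), (56.733673095703125, 46.51529312133789), 82.17533874511719) ((0.48140689730644226, 0.3736949861049652), 0.028977008536458015)
dock [0.48033123 0.37218001] 0.047329590705157853
label [[0.48732888 0.16158292 0.029     ]] [0.48740679 0.16135376 0.02863578]
```

View pics/w1lab.png

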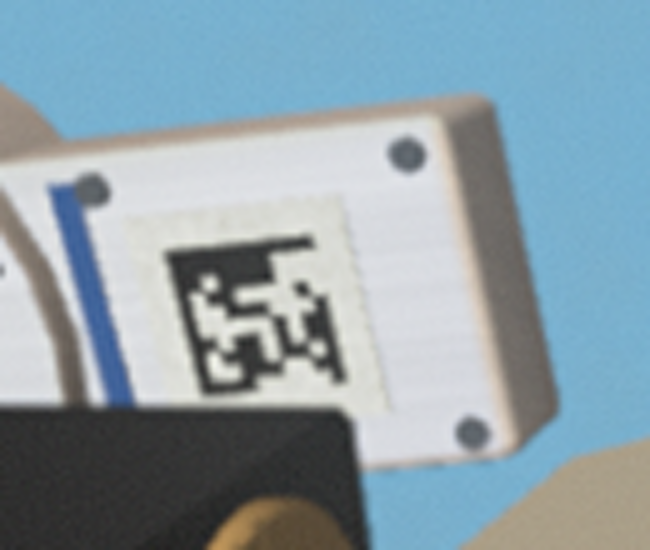

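Run:
```python
from h import *
X,p,z=cloud('scene0')
im=cv2.resize(p[285:355,285:350,::-1],None,fx=6,fy=6,interpolation=cv2.INTER_CUBIC)
X2,p2,z2=cloud('top0')
im2=cv2.resize(p2[250:300,335:390,::-1],None,fx=7,fy=7,interpolation=cv2.INTER_CUBIC)
o=np.zeros((420,780,3),np.uint8);o[:420,:390]=im;o[:350,395:780]=im2
cv2.imwrite('pics/lab2.png',o)
```

```text
(no output)
```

View pics/lab2.png

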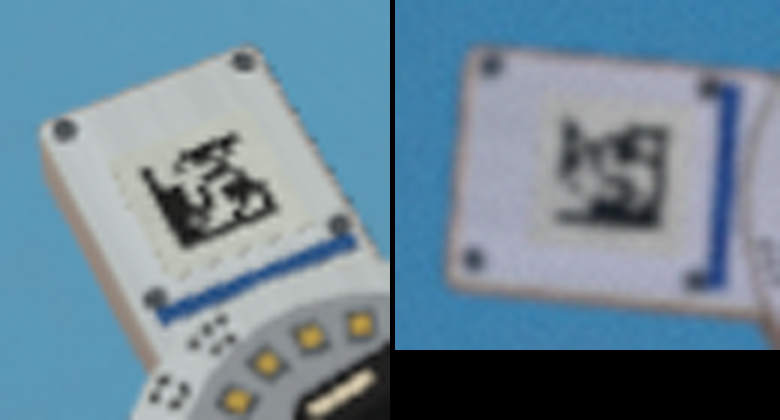

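Run:
```python
from h import *
X,p,z=cloud('scene0'); print(onplane(z,[[319.5,316.4]],.029))
X,p,z=cloud('top0'); print(onplane(z,[[365.6,274.2]],.029))
X,p,z=cloud('w1'); print(onplane(z,[[101,251.3]],.029))
go([.4815,.3720,.106],81.5)
```

```text
[[0.48831479 0.1577688  0.029     ]]
[[0.48841493 0.15766903 0.029     ]]
[[0.48552821 0.16110718 0.029     ]]
t 1.82 pos [0.4786 0.3737 0.2488] yaw_y 81.05 tilt 0.01 F [-0.3  0.2  0.9] w 1.004(92.4mm) j7 0.69
turn units [ 0.001 -0.001 -0.075]
shift cm (tool axes, after turn) [-0.31 -0.13 14.28]
```

Call:
step_arm([
  {"wx": 0,"wy": 0,"wz": -0.07,"tx": -0.33,"ty": -0.2,"tz": 0,"hand": 1},
  {"wx": 0,"wy": 0,"wz": 0,"tx": 0,"ty": 0,"tz": 0,"hand": 1},
  {"wx": 0,"wy": 0,"wz": 0,"tx": 0,"ty": 0,"tz": 2.2,"hand": 1},
  {"wx": 0,"wy": 0,"wz": 0,"tx": 0,"ty": 0,"tz": 2.6,"hand": 1},
  {"wx": 0,"wy": 0,"wz": 0,"tx": 0,"ty": 0,"tz": 2.6,"hand": 1},
  {"wx": 0,"wy": 0,"wz": 0,"tx": 0,"ty": 0,"tz": 2.6,"hand": 1},
  {"wx": 0,"wy": 0,"wz": 0,"tx": 0,"ty": 0,"tz": 2.2,"hand": 1},
  {"wx": 0,"wy": 0,"wz": 0,"tx": 0,"ty": 0,"tz": 1.6,"hand": 1},
  {"wx": 0,"wy": 0,"wz": 0,"tx": 0,"ty": 0,"tz": 0.48,"hand": 1},
  {"wx": 0,"wy": 0,"wz": 0,"tx": 0,"ty": 0,"tz": 0,"hand": 1},
])

```text
clock: 2.65
position: [0.4816, 0.3701, 0.1047]
ee_rot: [-0.235, -3.131, 0.003]
force: [1.1, 0.6, 0.2]
width: 1.004
```

Run:
```python
from h import *
go([.4820,.3712,.106],81.5)
p,d,c=snap('top','t2')
cv2.imwrite('pics/t2c.png',cv2.resize(p[200:330,195:355,::-1],None,fx=4.5,fy=4.5,interpolation=cv2.INTER_CUBIC))
```

```text
t 2.65 pos [0.4816 0.3701 0.1047] yaw_y 81.40 tilt 0.14 F [1.1 0.6 0.2] w 1.004(92.4mm) j7 0.71
turn units [-0.019 -0.014 -0.017]
shift cm (tool axes, after turn) [-0.02  0.12 -0.13]
```

View pics/t2c.png

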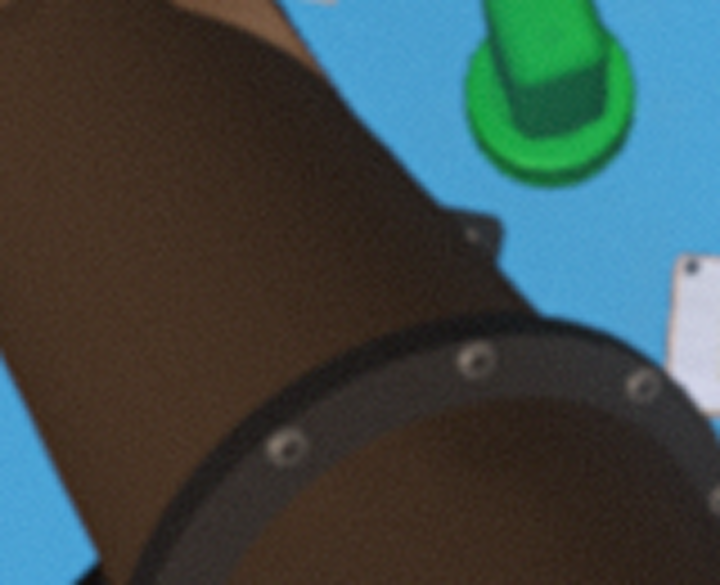

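The arm hides the reader in the top view, so I'll use the wrist and scene cameras.

Run:
```python
from h import *
p,d,c=snap('wrist','w2'); q,_,_=snap('scene','s2')
a=p[:,:,::-1][::1]; b=cv2.resize(q[120:300,160:340,::-1],(300,300),interpolation=cv2.INTER_CUBIC)
o=np.zeros((480,800,3),np.uint8); o[:,:490]=a[:,80:570]; o[:300,500:]=b; cv2.imwrite('pics/c2.png',o)
```

```text
(no output)
```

View pics/c2.png

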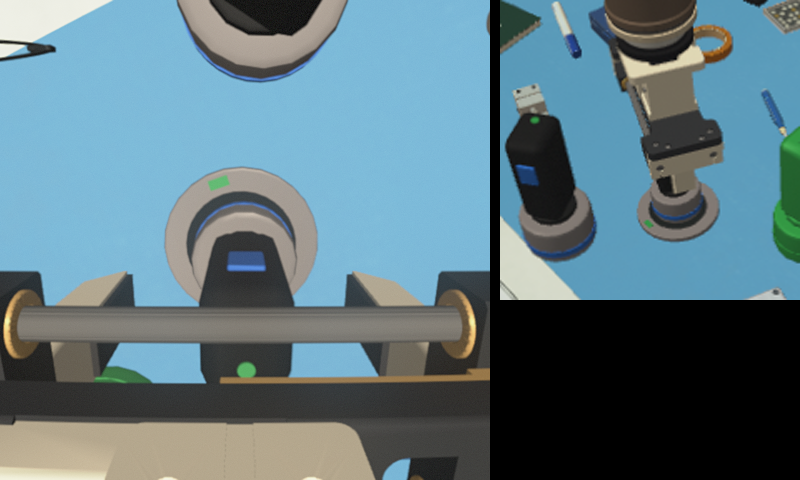

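The handle (centre x≈246 in the crop) sits about 2 mm towards +y from the middle of the jaws (240). I'll shift by that, then close gently.

Call:
step_arm([
  {"wx": 0,"wy": 0,"wz": 0,"tx": 0,"ty": 0.2,"tz": -0.1,"hand": 1},
  {"wx": 0,"wy": 0,"wz": 0,"tx": 0,"ty": 0,"tz": 0,"hand": 0.6},
  {"wx": 0,"wy": 0,"wz": 0,"tx": 0,"ty": 0,"tz": 0,"hand": 0.45},
  {"wx": 0,"wy": 0,"wz": 0,"tx": 0,"ty": 0,"tz": 0,"hand": 0.42},
  {"wx": 0,"wy": 0,"wz": 0,"tx": 0,"ty": 0,"tz": 0,"hand": 0.38},
  {"wx": 0,"wy": 0,"wz": 0,"tx": 0,"ty": 0,"tz": 0,"hand": 0.3},
  {"wx": 0,"wy": 0,"wz": 0,"tx": 0,"ty": 0,"tz": 0,"hand": 0.2},
  {"wx": 0,"wy": 0,"wz": 0,"tx": 0,"ty": 0,"tz": 0,"hand": 0.2},
  {"wx": 0,"wy": 0,"wz": 0,"tx": 0,"ty": 0,"tz": 0,"hand": 0.2},
  {"wx": 0,"wy": 0,"wz": 0,"tx": 0,"ty": 0,"tz": 0,"hand": 0.2},
], force=25)

```text
clock: 3.63
position: [0.4823, 0.3727, 0.1069]
ee_rot: [-0.235, -3.133, 0.0]
force: [0.0, -0.5, 0.5]
width: 0.398
```

Run:
```python
from h import *
go([.4820,.3712,.106],81.5)
p,d,c=snap('wrist','w3'); q,_,_=snap('scene','s3')
a=p[:,:,::-1][::1]; b=cv2.resize(q[120:300,160:340,::-1],(300,300),interpolation=cv2.INTER_CUBIC)
o=np.zeros((480,800,3),np.uint8); o[:,:490]=a[:,80:570]; o[:300,500:]=b; cv2.imwrite('pics/c3.png',o)
```

```text
t 3.63 pos [0.4823 0.3727 0.1069] yaw_y 81.41 tilt 0.01 F [ 0.  -0.5  0.5] w 0.398(36.6mm) j7 0.71
turn units [-0.001 -0.001 -0.014]
shift cm (tool axes, after turn) [ 0.01 -0.15  0.09]
```

View pics/c3.png

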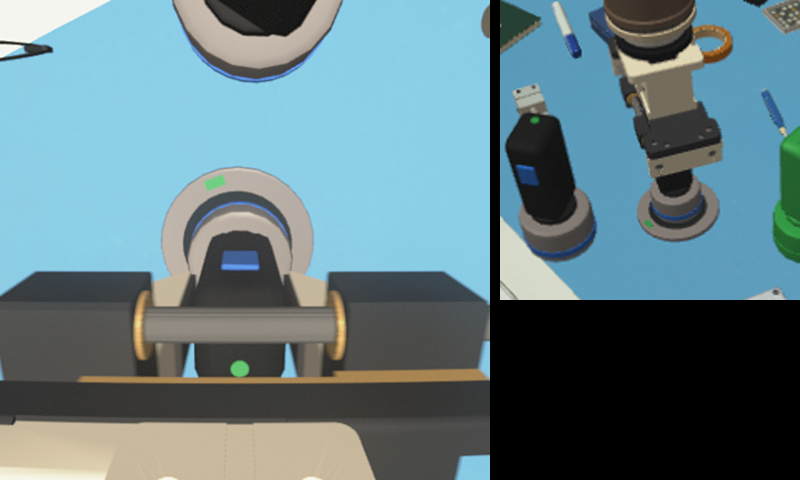

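Well centred; the jaws are still closing (36.6 mm). A few more still rows, then lift 2 cm.

Call:
step_arm([
  {"wx": 0,"wy": 0,"wz": 0,"tx": 0,"ty": 0,"tz": 0,"hand": 0.2},
  {"wx": 0,"wy": 0,"wz": 0,"tx": 0,"ty": 0,"tz": 0,"hand": 0.2},
  {"wx": 0,"wy": 0,"wz": 0,"tx": 0,"ty": 0,"tz": 0,"hand": 0.2},
  {"wx": 0,"wy": 0,"wz": 0,"tx": 0,"ty": 0,"tz": 0,"hand": 0.2},
  {"wx": 0,"wy": 0,"wz": 0,"tx": 0,"ty": 0,"tz": 0,"hand": 0.2},
  {"wx": 0,"wy": 0,"wz": 0,"tx": 0,"ty": 0,"tz": 0,"hand": 0.2},
  {"wx": 0,"wy": 0,"wz": 0,"tx": 0,"ty": 0,"tz": 0,"hand": 0.2},
  {"wx": 0,"wy": 0,"wz": 0,"tx": 0,"ty": 0,"tz": 0,"hand": 0.2},
  {"wx": 0,"wy": 0,"wz": 0,"tx": 0,"ty": 0,"tz": 0,"hand": 0.2},
  {"wx": 0,"wy": 0,"wz": 0,"tx": 0,"ty": 0,"tz": 0,"hand": 0.2},
], force=25)

```text
clock: 4.57
position: [0.4823, 0.3727, 0.1069]
ee_rot: [-0.235, -3.133, 0.0]
force: [-0.0, 0.2, -1.0]
width: 0.344
```

Run:
```python
from h import *
go([.4820,.3712,.106],81.5)
p,d,c=snap('wrist','w4'); cv2.imwrite('pics/c4.png',p[100:,80:570,::-1])
```

```text
t 4.57 pos [0.4823 0.3727 0.1069] yaw_y 81.42 tilt 0.01 F [-0.   0.2 -1. ] w 0.344(31.6mm) j7 0.71
turn units [-0.001 -0.001 -0.014]
shift cm (tool axes, after turn) [ 0.01 -0.15  0.09]
```

View pics/c4.png

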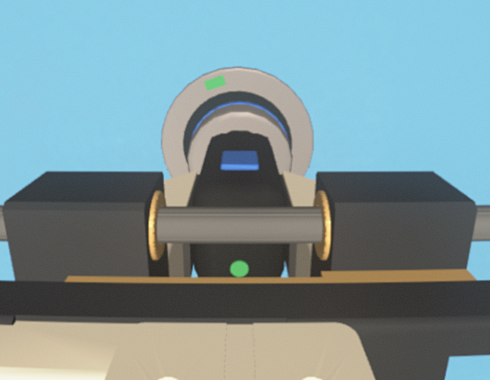

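Call:
step_arm([
  {"wx": 0,"wy": 0,"wz": 0,"tx": 0,"ty": 0,"tz": -0.3,"hand": 0.2},
  {"wx": 0,"wy": 0,"wz": 0,"tx": 0,"ty": 0,"tz": -0.7,"hand": 0.2},
  {"wx": 0,"wy": 0,"wz": 0,"tx": 0,"ty": 0,"tz": -1.2,"hand": 0.2},
  {"wx": 0,"wy": 0,"wz": 0,"tx": 0,"ty": 0,"tz": -1.6,"hand": 0.2},
  {"wx": 0,"wy": 0,"wz": 0,"tx": 0,"ty": 0,"tz": -1.6,"hand": 0.2},
  {"wx": 0,"wy": 0,"wz": 0,"tx": 0,"ty": 0,"tz": -1.4,"hand": 0.2},
  {"wx": 0,"wy": 0,"wz": 0,"tx": 0,"ty": 0,"tz": -0.9,"hand": 0.2},
  {"wx": 0,"wy": 0,"wz": 0,"tx": 0,"ty": 0,"tz": -0.4,"hand": 0.2},
  {"wx": 0,"wy": 0,"wz": 0,"tx": 0,"ty": 0,"tz": 0,"hand": 0.2},
  {"wx": 0,"wy": 0,"wz": 0,"tx": 0,"ty": 0,"tz": 0,"hand": 0.2},
], force=25)

```text
clock: 5.45
position: [0.4822, 0.3726, 0.1878]
ee_rot: [-0.235, -3.133, 0.0]
force: [-0.2, 0.6, -1.3]
width: 0.345
```

Run:
```python
from h import *
go([.4883,.1607,.188],81.42)
```

```text
t 5.45 pos [0.4822 0.3726 0.1878] yaw_y 81.42 tilt 0.01 F [-0.2  0.6 -1.3] w 0.345(31.8mm) j7 0.71
turn units [-0.001 -0.001 -0.   ]
shift cm (tool axes, after turn) [-3.760e+00 -2.086e+01 -2.000e-02]
```

Call:
step_arm([
  {"wx": 0,"wy": 0,"wz": 0,"tx": -0.1,"ty": -0.5,"tz": 0,"hand": 0.2},
  {"wx": 0,"wy": 0,"wz": 0,"tx": -0.2,"ty": -1.1,"tz": 0,"hand": 0.2},
  {"wx": 0,"wy": 0,"wz": 0,"tx": -0.3,"ty": -1.7,"tz": 0,"hand": 0.2},
  {"wx": 0,"wy": 0,"wz": 0,"tx": -0.4,"ty": -2.2,"tz": 0,"hand": 0.2},
  {"wx": 0,"wy": 0,"wz": 0,"tx": -0.4,"ty": -2.3,"tz": 0,"hand": 0.2},
  {"wx": 0,"wy": 0,"wz": 0,"tx": -0.4,"ty": -2.3,"tz": 0,"hand": 0.2},
  {"wx": 0,"wy": 0,"wz": 0,"tx": -0.4,"ty": -2.3,"tz": 0,"hand": 0.2},
  {"wx": 0,"wy": 0,"wz": 0,"tx": -0.4,"ty": -2.2,"tz": 0,"hand": 0.2},
  {"wx": 0,"wy": 0,"wz": 0,"tx": -0.4,"ty": -2.1,"tz": 0,"hand": 0.2},
  {"wx": 0,"wy": 0,"wz": 0,"tx": -0.3,"ty": -1.8,"tz": 0,"hand": 0.2},
])

```text
clock: 6.28
position: [0.4869, 0.1809, 0.1877]
ee_rot: [-0.239, -3.132, 0.002]
force: [-0.6, 0.6, -0.9]
width: 0.345
```

Call:
step_arm([
  {"wx": 0,"wy": 0,"wz": 0,"tx": -0.25,"ty": -1.2,"tz": 0,"hand": 0.2},
  {"wx": 0,"wy": 0,"wz": 0,"tx": -0.15,"ty": -0.8,"tz": 0,"hand": 0.2},
  {"wx": 0,"wy": 0,"wz": 0,"tx": -0.06,"ty": -0.36,"tz": 0,"hand": 0.2},
  {"wx": 0,"wy": 0,"wz": 0,"tx": 0,"ty": 0,"tz": 0,"hand": 0.2},
  {"wx": 0,"wy": 0,"wz": 0,"tx": 0,"ty": 0,"tz": 0,"hand": 0.2},
  {"wx": 0,"wy": 0,"wz": 0,"tx": 0,"ty": 0,"tz": 0,"hand": 0.2},
  {"wx": 0,"wy": 0,"wz": 0,"tx": 0,"ty": 0,"tz": 0,"hand": 0.2},
  {"wx": 0,"wy": 0,"wz": 0,"tx": 0,"ty": 0,"tz": 0,"hand": 0.2},
  {"wx": 0,"wy": 0,"wz": 0,"tx": 0,"ty": 0,"tz": 0,"hand": 0.2},
  {"wx": 0,"wy": 0,"wz": 0,"tx": 0,"ty": 0,"tz": 0,"hand": 0.2},
])

```text
clock: 7.12
position: [0.4884, 0.1612, 0.1879]
ee_rot: [-0.234, -3.133, -0.0]
force: [-0.5, 1.2, -1.3]
width: 0.348
```

Run:
```python
from h import *
go([.4883,.1607,.188],81.42)
p,d,c=snap('wrist','w5'); q,_,_=snap('scene','s5')
a=p[:,:,::-1]; b=cv2.resize(q[200:400,220:420,::-1],(300,300),interpolation=cv2.INTER_CUBIC)
o=np.zeros((480,800,3),np.uint8); o[:,:490]=a[:,80:570]; o[:300,500:]=b; cv2.imwrite('pics/c5.png',o)
```

```text
t 7.12 pos [0.4884 0.1612 0.1879] yaw_y 81.44 tilt 0.00 F [-0.5  1.2 -1.3] w 0.348(32.0mm) j7 1.04
turn units [ 0.    -0.001  0.003]
shift cm (tool axes, after turn) [-0.   -0.05 -0.01]
```

View pics/c5.png

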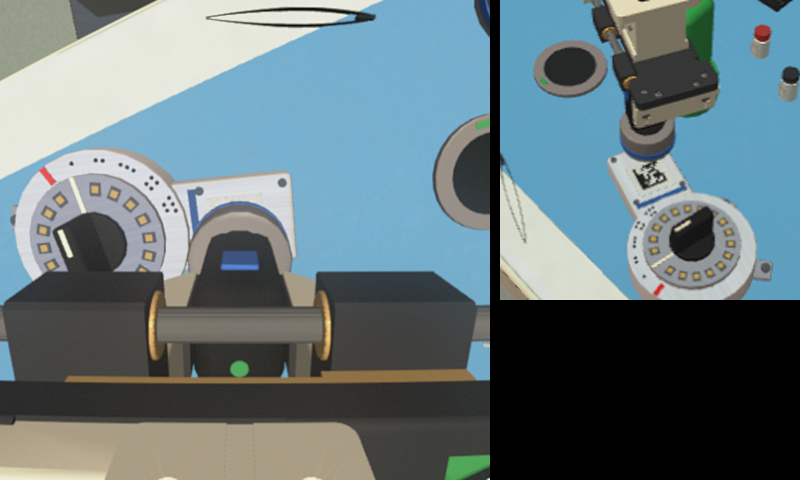

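It's over the label, upright. I'll hold for 3 s or more.

Call:
step_arm([
  {"wx": 0,"wy": 0,"wz": 0,"tx": 0,"ty": -0.04,"tz": 0,"hand": 0.2},
  {"wx": 0,"wy": 0,"wz": 0,"tx": 0,"ty": 0,"tz": 0,"hand": 0.2},
  {"wx": 0,"wy": 0,"wz": 0,"tx": 0,"ty": 0,"tz": 0,"hand": 0.2},
  {"wx": 0,"wy": 0,"wz": 0,"tx": 0,"ty": 0,"tz": 0,"hand": 0.2},
  {"wx": 0,"wy": 0,"wz": 0,"tx": 0,"ty": 0,"tz": 0,"hand": 0.2},
  {"wx": 0,"wy": 0,"wz": 0,"tx": 0,"ty": 0,"tz": 0,"hand": 0.2},
  {"wx": 0,"wy": 0,"wz": 0,"tx": 0,"ty": 0,"tz": 0,"hand": 0.2},
  {"wx": 0,"wy": 0,"wz": 0,"tx": 0,"ty": 0,"tz": 0,"hand": 0.2},
  {"wx": 0,"wy": 0,"wz": 0,"tx": 0,"ty": 0,"tz": 0,"hand": 0.2},
  {"wx": 0,"wy": 0,"wz": 0,"tx": 0,"ty": 0,"tz": 0,"hand": 0.2},
])

```text
clock: 8.05
position: [0.4883, 0.1605, 0.1879]
ee_rot: [0.235, 3.133, 0.0]
force: [0.1, 0.0, -1.0]
width: 0.349
```

Call:
step_arm([
  {"wx": 0,"wy": 0,"wz": 0,"tx": 0,"ty": 0,"tz": 0,"hand": 0.2},
  {"wx": 0,"wy": 0,"wz": 0,"tx": 0,"ty": 0,"tz": 0,"hand": 0.2},
  {"wx": 0,"wy": 0,"wz": 0,"tx": 0,"ty": 0,"tz": 0,"hand": 0.2},
  {"wx": 0,"wy": 0,"wz": 0,"tx": 0,"ty": 0,"tz": 0,"hand": 0.2},
  {"wx": 0,"wy": 0,"wz": 0,"tx": 0,"ty": 0,"tz": 0,"hand": 0.2},
  {"wx": 0,"wy": 0,"wz": 0,"tx": 0,"ty": 0,"tz": 0,"hand": 0.2},
  {"wx": 0,"wy": 0,"wz": 0,"tx": 0,"ty": 0,"tz": 0,"hand": 0.2},
  {"wx": 0,"wy": 0,"wz": 0,"tx": 0,"ty": 0,"tz": 0,"hand": 0.2},
  {"wx": 0,"wy": 0,"wz": 0,"tx": 0,"ty": 0,"tz": 0,"hand": 0.2},
  {"wx": 0,"wy": 0,"wz": 0,"tx": 0,"ty": 0,"tz": 0,"hand": 0.2},
])

```text
clock: 8.88
position: [0.4884, 0.1604, 0.1879]
ee_rot: [0.235, 3.133, 0.0]
force: [-0.2, -0.6, -0.9]
width: 0.347
```

Call:
step_arm([
  {"wx": 0,"wy": 0,"wz": 0,"tx": 0,"ty": 0,"tz": 0,"hand": 0.2},
  {"wx": 0,"wy": 0,"wz": 0,"tx": 0,"ty": 0,"tz": 0,"hand": 0.2},
  {"wx": 0,"wy": 0,"wz": 0,"tx": 0,"ty": 0,"tz": 0,"hand": 0.2},
  {"wx": 0,"wy": 0,"wz": 0,"tx": 0,"ty": 0,"tz": 0,"hand": 0.2},
  {"wx": 0,"wy": 0,"wz": 0,"tx": 0,"ty": 0,"tz": 0,"hand": 0.2},
  {"wx": 0,"wy": 0,"wz": 0,"tx": 0,"ty": 0,"tz": 0,"hand": 0.2},
  {"wx": 0,"wy": 0,"wz": 0,"tx": 0,"ty": 0,"tz": 0,"hand": 0.2},
  {"wx": 0,"wy": 0,"wz": 0,"tx": 0,"ty": 0,"tz": 0,"hand": 0.2},
  {"wx": 0,"wy": 0,"wz": 0,"tx": 0,"ty": 0,"tz": 0,"hand": 0.2},
  {"wx": 0,"wy": 0,"wz": 0,"tx": 0,"ty": 0,"tz": 0,"hand": 0.2},
])

```text
clock: 9.72
position: [0.4884, 0.1605, 0.188]
ee_rot: [0.235, 3.133, 0.0]
force: [-0.3, 1.1, -1.9]
width: 0.351
```

Run:
```python
from h import *
snap('scene','s6'); snap('top','t6')
go([.4823,.3727,.188],81.42)
for f,w in(('scene0',(285,350,300,345)),('top0',(0,0,0,0))): pass
# where does head sit vs label: scene
X,p,z=cloud('s6')
m=(np.hypot(X[...,0]-.488,X[...,1]-.159)<.06)
for a,b in((.085,.122),(.118,.126)):
    q=np.ascontiguousarray(X[m&(X[...,2]>a)&(X[...,2]<b)][:,:2],dtype=np.float32); print(len(q),cv2.minEnclosingCircle(q) if len(q)>3 else 0)
q=X[m&(X[...,2]>.06)&(X[...,2]<.13)]; print('lowest z',np.sort(q[:,2])[:10].round(3))
# dock: empty now
for f in('s6','t6'):
    X,p,z=cloud(f); pp=p.astype(int)
    G=np.hypot(X[...,0]-.482,X[...,1]-.371)
    mm=((G<.07)&(pp[...,2]-pp[...,0]<35)&(X[...,2]<.03)).astype(np.uint8)
    cs,_=cv2.findContours(mm,cv2.RETR_EXTERNAL,cv2.CHAIN_APPROX_NONE); c=max(cs,key=cv2.contourArea).reshape(-1,2)
    Q=onplane(z,c,.008)[:,:2]; A=np.c_[2*Q,np.ones(len(Q))]; s=np.linalg.lstsq(A,(Q**2).sum(1),rcond=None)[0]; r=np.sqrt(s[2]+s[:2]@s[:2]); print(f,'dock',s[:2],r, np.abs(np.hypot(*(Q-s[:2]).T)-r).max())
```

```text
t 9.82 pos [0.4883 0.1605 0.1879] yaw_y 81.42 tilt 0.00 F [-0.5 -0.5 -0.6] w 0.345(31.7mm) j7 1.04
turn units [ 0.     0.    -0.001]
shift cm (tool axes, after turn) [ 3.760e+00  2.089e+01 -1.000e-02]
465 ((0.4880183935165405, 0.157114639878273), 0.029481375589966774)
377 ((0.48767492175102234, 0.15695615112781525), 0.02901078201830387)
lowest z [0.091 0.091 0.092 0.092 0.092 0.092 0.092 0.092 0.092 0.092]
s6 dock [0.4809102  0.36754009] 0.04768168340593971 0.0023692297735689385
t6 dock [0.48117686 0.36965675] 0.046262908050411944 0.0011304783245753153
```

Held from 7.1 to 9.8 s within 1 mm. The scene view puts the head at (.488,.157) and the label at (.488,.158), so it checks out. Now back to the dock.

Call:
step_arm([
  {"wx": 0,"wy": 0,"wz": 0,"tx": 0.1,"ty": 0.5,"tz": 0,"hand": 0.2},
  {"wx": 0,"wy": 0,"wz": 0,"tx": 0.2,"ty": 1.1,"tz": 0,"hand": 0.2},
  {"wx": 0,"wy": 0,"wz": 0,"tx": 0.3,"ty": 1.7,"tz": 0,"hand": 0.2},
  {"wx": 0,"wy": 0,"wz": 0,"tx": 0.4,"ty": 2.2,"tz": 0,"hand": 0.2},
  {"wx": 0,"wy": 0,"wz": 0,"tx": 0.4,"ty": 2.3,"tz": 0,"hand": 0.2},
  {"wx": 0,"wy": 0,"wz": 0,"tx": 0.4,"ty": 2.3,"tz": 0,"hand": 0.2},
  {"wx": 0,"wy": 0,"wz": 0,"tx": 0.4,"ty": 2.3,"tz": 0,"hand": 0.2},
  {"wx": 0,"wy": 0,"wz": 0,"tx": 0.4,"ty": 2.2,"tz": 0,"hand": 0.2},
  {"wx": 0,"wy": 0,"wz": 0,"tx": 0.4,"ty": 2.1,"tz": 0,"hand": 0.2},
  {"wx": 0,"wy": 0,"wz": 0,"tx": 0.3,"ty": 1.8,"tz": 0,"hand": 0.2},
])

```text
clock: 10.65
position: [0.4822, 0.3515, 0.1878]
ee_rot: [-0.232, -3.133, -0.001]
force: [-0.3, -0.1, -1.4]
width: 0.346
```

Call:
step_arm([
  {"wx": 0,"wy": 0,"wz": 0,"tx": 0.28,"ty": 1.2,"tz": 0,"hand": 0.2},
  {"wx": 0,"wy": 0,"wz": 0,"tx": 0.18,"ty": 0.8,"tz": 0,"hand": 0.2},
  {"wx": 0,"wy": 0,"wz": 0,"tx": 0.06,"ty": 0.34,"tz": 0,"hand": 0.2},
  {"wx": 0,"wy": 0,"wz": 0,"tx": 0,"ty": 0,"tz": 0,"hand": 0.2},
  {"wx": 0,"wy": 0,"wz": 0,"tx": 0,"ty": 0,"tz": 0.6,"hand": 0.2},
  {"wx": 0,"wy": 0,"wz": 0,"tx": 0,"ty": 0,"tz": 1.2,"hand": 0.2},
  {"wx": 0,"wy": 0,"wz": 0,"tx": 0,"ty": 0,"tz": 1.5,"hand": 0.2},
  {"wx": 0,"wy": 0,"wz": 0,"tx": 0,"ty": 0,"tz": 1.4,"hand": 0.2},
  {"wx": 0,"wy": 0,"wz": 0,"tx": 0,"ty": 0,"tz": 0.9,"hand": 0.2},
  {"wx": 0,"wy": 0,"wz": 0,"tx": 0,"ty": 0,"tz": 0.4,"hand": 0.2},
])

```text
clock: 11.48
position: [0.4814, 0.3705, 0.1263]
ee_rot: [-0.237, -3.131, 0.003]
force: [-0.1, 0.2, -1.1]
width: 0.347
```

Run:
```python
from h import *
go([.4819,.3724,.107],81.42)
```

```text
t 11.48 pos [0.4814 0.3705 0.1263] yaw_y 81.33 tilt 0.14 F [-0.1  0.2 -1.1] w 0.347(31.9mm) j7 0.71
turn units [-0.021 -0.012 -0.015]
shift cm (tool axes, after turn) [-0.02  0.19  1.93]
```

Call:
step_arm([
  {"wx": 0,"wy": 0,"wz": 0,"tx": 0,"ty": 0,"tz": 0.5,"hand": 0.2},
  {"wx": 0,"wy": 0,"wz": 0,"tx": 0,"ty": 0.05,"tz": 0.3,"hand": 0.2},
  {"wx": 0,"wy": 0,"wz": 0,"tx": 0,"ty": 0,"tz": 0.2,"hand": 0.2},
  {"wx": 0,"wy": 0,"wz": 0,"tx": 0,"ty": 0,"tz": 0,"hand": 0.2},
  {"wx": 0,"wy": 0,"wz": 0,"tx": 0,"ty": 0,"tz": 0,"hand": 0.2},
  {"wx": 0,"wy": 0,"wz": 0,"tx": 0,"ty": 0,"tz": 0,"hand": 0.2},
  {"wx": 0,"wy": 0,"wz": 0,"tx": 0,"ty": 0,"tz": 0,"hand": 0.2},
  {"wx": 0,"wy": 0,"wz": 0,"tx": 0,"ty": 0,"tz": 0,"hand": 0.2},
  {"wx": 0,"wy": 0,"wz": 0,"tx": 0,"ty": 0,"tz": 0,"hand": 0.2},
  {"wx": 0,"wy": 0,"wz": 0,"tx": 0,"ty": 0,"tz": 0,"hand": 0.2},
])

```text
clock: 12.32
position: [0.4818, 0.3728, 0.118]
ee_rot: [0.235, 3.133, 0.0]
force: [-0.3, 0.2, -1.3]
width: 0.35
```

Run:
```python
from h import *
go([.4819,.3724,.107],81.42)
p,d,c=snap('wrist','w7'); cv2.imwrite('pics/c7.png',p[100:,80:570,::-1])
```

```text
t 12.32 pos [0.4818 0.3728 0.118 ] yaw_y 81.41 tilt 0.01 F [-0.3  0.2 -1.3] w 0.350(32.2mm) j7 0.71
turn units [ 0.002  0.001 -0.001]
shift cm (tool axes, after turn) [-0.02 -0.03  1.1 ]
```

View pics/c7.png

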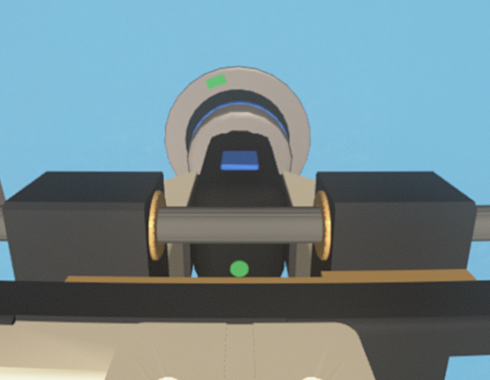

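The reader is centred over the dock (dock centre x≈238, handle ≈239 in the crop). Lower it 1.1 cm and release.

Call:
step_arm([
  {"wx": 0,"wy": 0,"wz": 0,"tx": -0.02,"ty": -0.03,"tz": 0.4,"hand": 0.2},
  {"wx": 0,"wy": 0,"wz": 0,"tx": 0,"ty": 0,"tz": 0.3,"hand": 0.2},
  {"wx": 0,"wy": 0,"wz": 0,"tx": 0,"ty": 0,"tz": 0.2,"hand": 0.2},
  {"wx": 0,"wy": 0,"wz": 0,"tx": 0,"ty": 0,"tz": 0.1,"hand": 0.2},
  {"wx": 0,"wy": 0,"wz": 0,"tx": 0,"ty": 0,"tz": 0.1,"hand": 0.2},
  {"wx": 0,"wy": 0,"wz": 0,"tx": 0,"ty": 0,"tz": 0,"hand": 0.2},
  {"wx": 0,"wy": 0,"wz": 0,"tx": 0,"ty": 0,"tz": 0,"hand": 0.2},
  {"wx": 0,"wy": 0,"wz": 0,"tx": 0,"ty": 0,"tz": 0,"hand": 0.2},
  {"wx": 0,"wy": 0,"wz": 0,"tx": 0,"ty": 0,"tz": 0,"hand": 0.2},
  {"wx": 0,"wy": 0,"wz": 0,"tx": 0,"ty": 0,"tz": 0,"hand": 0.2},
])

```text
clock: 13.2
position: [0.4819, 0.3724, 0.1069]
ee_rot: [0.235, 3.133, 0.0]
force: [0.2, 0.2, -1.6]
width: 0.349
```

Run:
```python
from h import *
go([.4819,.3724,.107],81.42)
```

```text
t 13.20 pos [0.4819 0.3724 0.1069] yaw_y 81.42 tilt 0.01 F [ 0.2  0.2 -1.6] w 0.349(32.1mm) j7 0.71
turn units [ 0.001  0.001 -0.001]
shift cm (tool axes, after turn) [ 0.   -0.   -0.01]
```

Call:
step_arm([
  {"wx": 0,"wy": 0,"wz": 0,"tx": 0,"ty": 0,"tz": 0.04,"hand": 0.2},
  {"wx": 0,"wy": 0,"wz": 0,"tx": 0,"ty": 0,"tz": 0,"hand": 0.2},
  {"wx": 0,"wy": 0,"wz": 0,"tx": 0,"ty": 0,"tz": 0,"hand": 0.38},
  {"wx": 0,"wy": 0,"wz": 0,"tx": 0,"ty": 0,"tz": 0,"hand": 0.42},
  {"wx": 0,"wy": 0,"wz": 0,"tx": 0,"ty": 0,"tz": 0,"hand": 0.5},
  {"wx": 0,"wy": 0,"wz": 0,"tx": 0,"ty": 0,"tz": 0,"hand": 0.7},
  {"wx": 0,"wy": 0,"wz": 0,"tx": 0,"ty": 0,"tz": 0,"hand": 1},
  {"wx": 0,"wy": 0,"wz": 0,"tx": 0,"ty": 0,"tz": 0,"hand": 1},
  {"wx": 0,"wy": 0,"wz": 0,"tx": 0,"ty": 0,"tz": 0,"hand": 1},
  {"wx": 0,"wy": 0,"wz": 0,"tx": 0,"ty": 0,"tz": 0,"hand": 1},
])

```text
clock: 14.03
position: [0.4819, 0.3724, 0.1065]
ee_rot: [0.235, 3.133, -0.0]
force: [0.2, 0.5, 0.6]
width: 0.803
```

Run:
```python
from h import *
st()
p,d,c=snap('wrist','w8'); cv2.imwrite('pics/c8.png',p[100:,80:570,::-1])
```

```text
t 14.03 pos [0.4819 0.3724 0.1065] yaw_y 81.41 tilt 0.00 F [0.2 0.5 0.6] w 0.803(73.9mm) j7 0.71
```

View pics/c8.png

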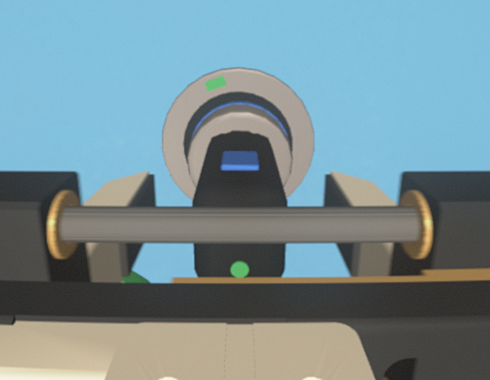

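Call:
step_arm([
  {"wx": 0,"wy": 0,"wz": 0,"tx": 0,"ty": 0,"tz": 0,"hand": 1},
  {"wx": 0,"wy": 0,"wz": 0,"tx": 0,"ty": 0,"tz": -0.6,"hand": 1},
  {"wx": 0,"wy": 0,"wz": 0,"tx": 0,"ty": 0,"tz": -1.2,"hand": 1},
  {"wx": 0,"wy": 0,"wz": 0,"tx": 0,"ty": 0,"tz": -2,"hand": 1},
  {"wx": 0,"wy": 0,"wz": 0,"tx": 0,"ty": 0,"tz": -2.6,"hand": 1},
  {"wx": 0,"wy": 0,"wz": 0,"tx": 0,"ty": 0,"tz": -2.6,"hand": 1},
  {"wx": 0,"wy": 0,"wz": 0,"tx": 0,"ty": 0,"tz": -2.4,"hand": 1},
  {"wx": 0,"wy": 0,"wz": 0,"tx": 0,"ty": 0,"tz": -1.8,"hand": 1},
  {"wx": 0,"wy": 0,"wz": 0,"tx": 0,"ty": 0,"tz": -0.8,"hand": 1},
  {"wx": 0,"wy": 0,"wz": 0,"tx": 0,"ty": 0,"tz": 0,"hand": 1},
])

```text
clock: 14.92
position: [0.4828, 0.3731, 0.2494]
ee_rot: [0.235, 3.13, 0.005]
force: [0.6, 0.5, -0.2]
width: 1.003
```

Run:
```python
from h import *
go([.4825,.056,.19],98)
go([.4825,.056,.19])
```

```text
t 14.92 pos [0.4828 0.3731 0.2494] yaw_y 81.41 tilt 0.26 F [ 0.6  0.5 -0.2] w 1.003(92.2mm) j7 0.70
turn units [ 0.03   0.032 -2.766]
shift cm (tool axes, after turn) [  4.44 -31.4    5.94]
t 14.92 pos [0.4828 0.3731 0.2494] yaw_y 81.41 tilt 0.26 F [ 0.6  0.5 -0.2] w 1.003(92.2mm) j7 0.70
shift cm (tool axes, after turn) [ -4.69 -31.38   5.84]
```

Call:
step_arm([
  {"wx": 0,"wy": 0,"wz": 0,"tx": -0.2,"ty": -1.4,"tz": 0,"hand": 1},
  {"wx": 0,"wy": 0,"wz": 0,"tx": -0.4,"ty": -2.6,"tz": 0,"hand": 1},
  {"wx": 0,"wy": 0,"wz": 0,"tx": -0.5,"ty": -3.3,"tz": 0,"hand": 1},
  {"wx": 0,"wy": 0,"wz": 0,"tx": -0.5,"ty": -3.3,"tz": 0,"hand": 1},
  {"wx": 0,"wy": 0,"wz": 0,"tx": -0.5,"ty": -3.3,"tz": 0,"hand": 1},
  {"wx": 0,"wy": 0,"wz": 0,"tx": -0.5,"ty": -3.3,"tz": 0,"hand": 1},
  {"wx": 0,"wy": 0,"wz": 0,"tx": -0.5,"ty": -3.3,"tz": 0,"hand": 1},
  {"wx": 0,"wy": 0,"wz": 0,"tx": -0.5,"ty": -3.3,"tz": 0,"hand": 1},
  {"wx": 0,"wy": 0,"wz": 0,"tx": -0.5,"ty": -3.3,"tz": 0,"hand": 1},
  {"wx": 0,"wy": 0,"wz": 0,"tx": -0.4,"ty": -2.6,"tz": 0,"hand": 1},
])

```text
clock: 15.75
position: [0.4804, 0.0682, 0.2452]
ee_rot: [-0.239, -3.13, 0.003]
force: [0.2, 0.5, 0.9]
width: 1.0
```

Call:
step_arm([
  {"wx": 0,"wy": 0,"wz": 0,"tx": -0.2,"ty": -1.4,"tz": 0,"hand": 1},
  {"wx": 0,"wy": 0,"wz": -0.92,"tx": 0,"ty": 0,"tz": 1,"hand": 1},
  {"wx": 0,"wy": 0,"wz": -0.92,"tx": 0,"ty": 0,"tz": 2,"hand": 1},
  {"wx": 0,"wy": 0,"wz": -0.92,"tx": 0,"ty": 0,"tz": 2,"hand": 1},
  {"wx": 0,"wy": 0,"wz": 0,"tx": 0,"ty": 0,"tz": 0.9,"hand": 1},
  {"wx": 0,"wy": 0,"wz": 0,"tx": 0,"ty": 0,"tz": 0,"hand": 1},
  {"wx": 0,"wy": 0,"wz": 0,"tx": 0,"ty": 0,"tz": 0,"hand": 1},
  {"wx": 0,"wy": 0,"wz": 0,"tx": 0,"ty": 0,"tz": 0,"hand": 1},
  {"wx": 0,"wy": 0,"wz": 0,"tx": 0,"ty": 0,"tz": 0,"hand": 1},
  {"wx": 0,"wy": 0,"wz": 0,"tx": 0,"ty": 0,"tz": 0,"hand": 1},
])

```text
clock: 16.58
position: [0.4824, 0.058, 0.1883]
ee_rot: [-0.217, 3.133, 0.0]
force: [0.1, -0.1, 0.5]
width: 1.001
```

Run:
```python
from h import *
go([.4825,.056,.073],98)
p,d,c=snap('wrist','w9'); snap('scene','s9')
X,p,z=cloud('s9'); pp=p
m=(np.hypot(X[...,0]-.482,X[...,1]-.370)<.06)
q=np.ascontiguousarray(X[m&(X[...,2]>.120)&(X[...,2]<.14)][:,:2],dtype=np.float32)*1000; print('reader top',cv2.minAreaRect(q))
X,p,z=cloud('w9')
q=X[(np.hypot(X[...,0]-.4825,X[...,1]-.056)<.06)&(X[...,2]>.08)&(X[...,2]<.096)]; q=np.ascontiguousarray(q[:,:2],dtype=np.float32)*1000; print('bar',len(q),cv2.minAreaRect(q) if len(q)>4 else 0)
```

```text
t 16.58 pos [0.4824 0.058  0.1883] yaw_y 97.93 tilt 0.08 F [ 0.1 -0.1  0.5] w 1.001(92.1mm) j7 1.53
turn units [ 0.002  0.014 -0.012]
shift cm (tool axes, after turn) [ 0.02 -0.2  11.53]
reader top ((481.6050720214844, 368.7080078125), (33.38132095336914, 39.38691329956055), 80.2064437866211)
bar 1558 ((482.1305236816406, 55.2115478515625), (46.35795593261719, 13.763396263122559), 7.107901096343994)
```

View pics/w9.png

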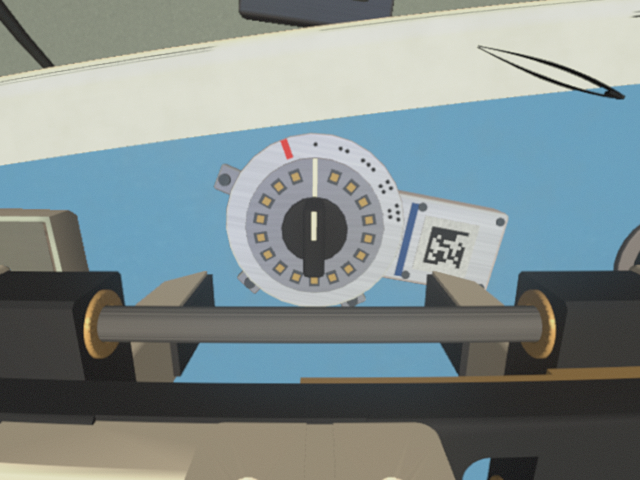

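The pointer is at one dot (316,145), clockwise of the red mark (287,149), so two clicks to the three dots at (368,165). In this view clockwise runs towards the dots. The hub top is at 53 mm, so I grip with the TCP at z=0.079, which puts the fingertips at 57 mm.

Call:
step_arm([
  {"wx": 0,"wy": 0,"wz": 0.04,"tx": 0.02,"ty": -0.22,"tz": 0,"hand": 1},
  {"wx": 0,"wy": 0,"wz": 0,"tx": 0,"ty": 0,"tz": 1,"hand": 1},
  {"wx": 0,"wy": 0,"wz": 0,"tx": 0,"ty": 0,"tz": 2,"hand": 1},
  {"wx": 0,"wy": 0,"wz": 0,"tx": 0,"ty": 0,"tz": 2.4,"hand": 1},
  {"wx": 0,"wy": 0,"wz": 0,"tx": 0,"ty": 0,"tz": 2.2,"hand": 0.8},
  {"wx": 0,"wy": 0,"wz": 0,"tx": 0,"ty": 0,"tz": 1.6,"hand": 0.6},
  {"wx": 0,"wy": 0,"wz": 0,"tx": 0,"ty": 0,"tz": 1,"hand": 0.5},
  {"wx": 0,"wy": 0,"wz": 0,"tx": 0,"ty": 0,"tz": 0.5,"hand": 0.4},
  {"wx": 0,"wy": 0,"wz": 0,"tx": 0,"ty": 0,"tz": 0.2,"hand": 0.4},
  {"wx": 0,"wy": 0,"wz": 0,"tx": 0,"ty": 0,"tz": 0,"hand": 0.4},
])

```text
clock: 17.52
position: [0.4822, 0.0556, 0.0785]
ee_rot: [-0.212, 3.134, -0.0]
force: [1.0, -0.3, 0.2]
width: 0.615
```

Run:
```python
from h import *
go([.4823,.056,.079],97.7)
p,d,c=snap('wrist','w10')
```

```text
t 17.52 pos [0.4822 0.0556 0.0785] yaw_y 97.73 tilt 0.00 F [ 1.  -0.3  0.2] w 0.615(56.6mm) j7 1.56
turn units [-0.     0.001  0.004]
shift cm (tool axes, after turn) [-0.01  0.04 -0.05]
```

View pics/w10.png

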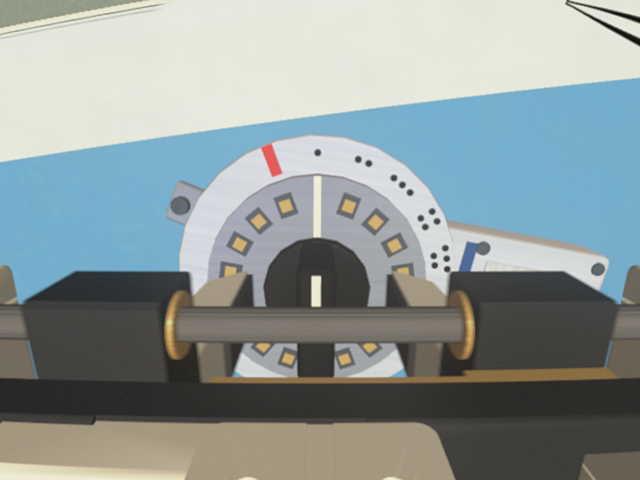

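Pointer line is vertical (317,205), pointing to the single dot (318,153). The bar (x≈316) is about 1 mm left of the grip centre (319). I'll correct that and grip.

Call:
step_arm([
  {"wx": 0,"wy": 0,"wz": 0,"tx": 0,"ty": -0.11,"tz": 0,"hand": 0.3},
  {"wx": 0,"wy": 0,"wz": 0,"tx": 0,"ty": 0,"tz": 0,"hand": 0.3},
  {"wx": 0,"wy": 0,"wz": 0,"tx": 0,"ty": 0,"tz": 0,"hand": 0.25},
  {"wx": 0,"wy": 0,"wz": 0,"tx": 0,"ty": 0,"tz": 0,"hand": 0.22},
  {"wx": 0,"wy": 0,"wz": 0,"tx": 0,"ty": 0,"tz": 0,"hand": 0.2},
  {"wx": 0,"wy": 0,"wz": 0,"tx": 0,"ty": 0,"tz": 0,"hand": 0.1},
  {"wx": 0,"wy": 0,"wz": 0,"tx": 0,"ty": 0,"tz": 0,"hand": 0},
  {"wx": 0,"wy": 0,"wz": 0,"tx": 0,"ty": 0,"tz": 0,"hand": 0},
  {"wx": 0,"wy": 0,"wz": 0,"tx": 0,"ty": 0,"tz": 0,"hand": 0},
  {"wx": 0,"wy": 0,"wz": 0,"tx": 0,"ty": 0,"tz": 0,"hand": 0},
], force=25)

```text
clock: 18.4
position: [0.4823, 0.0543, 0.0786]
ee_rot: [-0.212, 3.134, -0.0]
force: [-0.3, -2.0, 3.0]
width: 0.152
```

Call:
step_arm([
  {"wx": 0,"wy": 0,"wz": 0,"tx": 0,"ty": 0,"tz": 0,"hand": 0},
  {"wx": 0,"wy": 0,"wz": 0,"tx": 0,"ty": 0,"tz": 0,"hand": 0},
  {"wx": 0,"wy": 0,"wz": 0,"tx": 0,"ty": 0,"tz": 0,"hand": 0},
  {"wx": 0,"wy": 0,"wz": 0,"tx": 0,"ty": 0,"tz": 0,"hand": 0},
  {"wx": 0,"wy": 0,"wz": 0,"tx": 0,"ty": 0,"tz": 0,"hand": 0},
  {"wx": 0,"wy": 0,"wz": 0,"tx": 0,"ty": 0,"tz": 0,"hand": 0},
  {"wx": 0,"wy": 0,"wz": 0,"tx": 0,"ty": 0,"tz": 0,"hand": 0},
  {"wx": 0,"wy": 0,"wz": 0,"tx": 0,"ty": 0,"tz": 0,"hand": 0},
  {"wx": 0,"wy": 0,"wz": 0,"tx": 0,"ty": 0,"tz": 0,"hand": 0},
  {"wx": 0,"wy": 0,"wz": 0,"tx": 0,"ty": 0,"tz": 0,"hand": 0},
], force=40)

```text
clock: 19.23
position: [0.4823, 0.0544, 0.0786]
ee_rot: [-0.211, 3.134, -0.0]
force: [0.8, -3.4, 4.8]
width: 0.15
```

Run:
```python
from h import *
o,R=st(); print(o['ft_torque'])
p,d,c=snap('wrist','w11')
```

```text
t 19.23 pos [0.4823 0.0544 0.0786] yaw_y 97.72 tilt 0.01 F [ 0.8 -3.4  4.8] w 0.150(13.8mm) j7 1.56
[-0.65574084  0.13547806 -0.00663098]
```

View pics/w11.png

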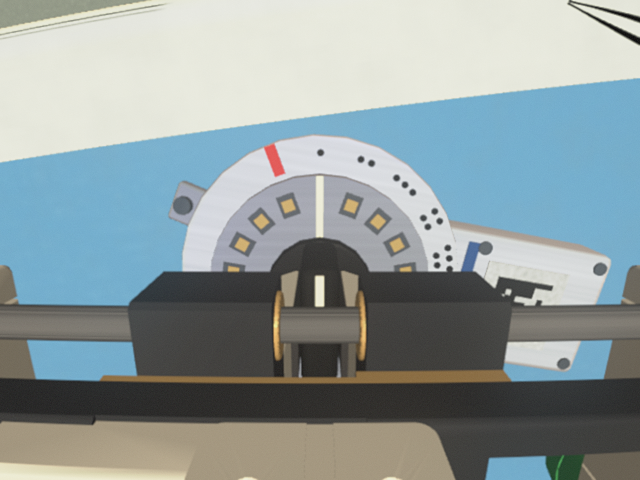

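Gripped (13.8 mm), pointer still at one dot. Turn +20° (clockwise) slowly for the first click.

Call:
step_arm([
  {"wx": 0,"wy": 0,"wz": 0.33,"tx": 0,"ty": -0.03,"tz": 0,"hand": 0},
  {"wx": 0,"wy": 0,"wz": 0.5,"tx": 0,"ty": 0,"tz": 0,"hand": 0},
  {"wx": 0,"wy": 0,"wz": 0.5,"tx": 0,"ty": 0,"tz": 0,"hand": 0},
  {"wx": 0,"wy": 0,"wz": 0.5,"tx": 0,"ty": 0,"tz": 0,"hand": 0},
  {"wx": 0,"wy": 0,"wz": 0.5,"tx": 0,"ty": 0,"tz": 0,"hand": 0},
  {"wx": 0,"wy": 0,"wz": 0.5,"tx": 0,"ty": 0,"tz": 0,"hand": 0},
  {"wx": 0,"wy": 0,"wz": 0.5,"tx": 0,"ty": 0,"tz": 0,"hand": 0},
  {"wx": 0,"wy": 0,"wz": 0,"tx": 0,"ty": 0,"tz": 0,"hand": 0},
  {"wx": 0,"wy": 0,"wz": 0,"tx": 0,"ty": 0,"tz": 0,"hand": 0},
  {"wx": 0,"wy": 0,"wz": 0,"tx": 0,"ty": 0,"tz": 0,"hand": 0},
], force=40)

```text
clock: 20.12
position: [0.4823, 0.0545, 0.0786]
ee_rot: [0.335, 3.124, 0.0]
force: [-1.3, -2.3, 5.0]
width: 0.155
```

Run:
```python
from h import *
o,R=st(); print(o['ft_torque'])
p,d,c=snap('wrist','w12')
```

```text
t 20.12 pos [0.4823 0.0545 0.0786] yaw_y 77.77 tilt 0.01 F [-1.3 -2.3  5. ] w 0.155(14.3mm) j7 1.29
[-0.42693399  0.13538183 -0.04451252]
```

View pics/w12.png

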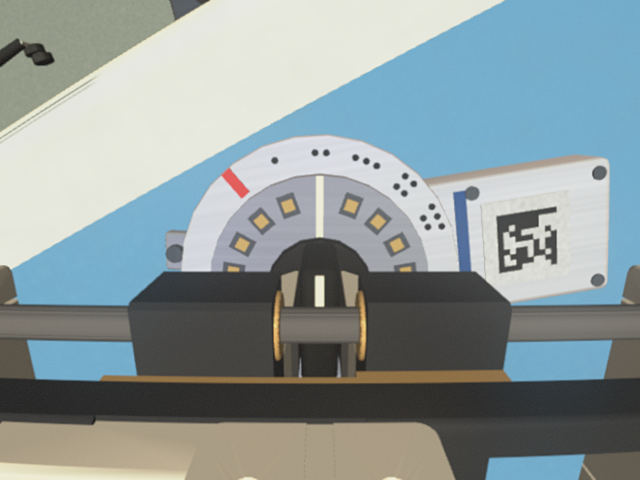

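Pointer now at two dots (320,153). One more 20° click.

Call:
step_arm([
  {"wx": 0,"wy": 0,"wz": 0.33,"tx": 0,"ty": 0,"tz": 0,"hand": 0},
  {"wx": 0,"wy": 0,"wz": 0.5,"tx": 0,"ty": 0,"tz": 0,"hand": 0},
  {"wx": 0,"wy": 0,"wz": 0.5,"tx": 0,"ty": 0,"tz": 0,"hand": 0},
  {"wx": 0,"wy": 0,"wz": 0.5,"tx": 0,"ty": 0,"tz": 0,"hand": 0},
  {"wx": 0,"wy": 0,"wz": 0.5,"tx": 0,"ty": 0,"tz": 0,"hand": 0},
  {"wx": 0,"wy": 0,"wz": 0.5,"tx": 0,"ty": 0,"tz": 0,"hand": 0},
  {"wx": 0,"wy": 0,"wz": 0.35,"tx": 0,"ty": 0,"tz": 0,"hand": 0},
  {"wx": 0,"wy": 0,"wz": 0.15,"tx": 0,"ty": 0,"tz": 0,"hand": 0},
  {"wx": 0,"wy": 0,"wz": 0,"tx": 0,"ty": 0,"tz": 0,"hand": 0},
  {"wx": 0,"wy": 0,"wz": 0,"tx": 0,"ty": 0,"tz": 0,"hand": 0},
], force=40)

```text
clock: 21.0
position: [0.4824, 0.0547, 0.0786]
ee_rot: [0.871, 3.018, 0.001]
force: [-0.8, -0.8, 5.3]
width: 0.15
```

Run:
```python
from h import *
o,R=st(); print(o['ft_torque'])
p,d,c=snap('wrist','w13'); q,_,_=snap('scene','s13')
o=np.zeros((600,800,3),np.uint8)
o[:300,:400]=cv2.resize(p[:,:,::-1],(400,300)); o[:300,400:]=cv2.resize(q[:,:,::-1],(400,300),interpolation=cv2.INTER_AREA)
o[300:600,:400]=cv2.resize(p[120:300,200:440,::-1],(400,300),interpolation=cv2.INTER_CUBIC)
o[300:600,400:]=cv2.resize(q[150:300,130:330,::-1],(400,300),interpolation=cv2.INTER_CUBIC)
cv2.imwrite('pics/c13.png',o)
```

```text
t 21.00 pos [0.4824 0.0547 0.0786] yaw_y 57.79 tilt 0.03 F [-0.8 -0.8  5.3] w 0.150(13.8mm) j7 1.02
[-0.29609777  0.06080982 -0.03404514]
```

View pics/c13.png

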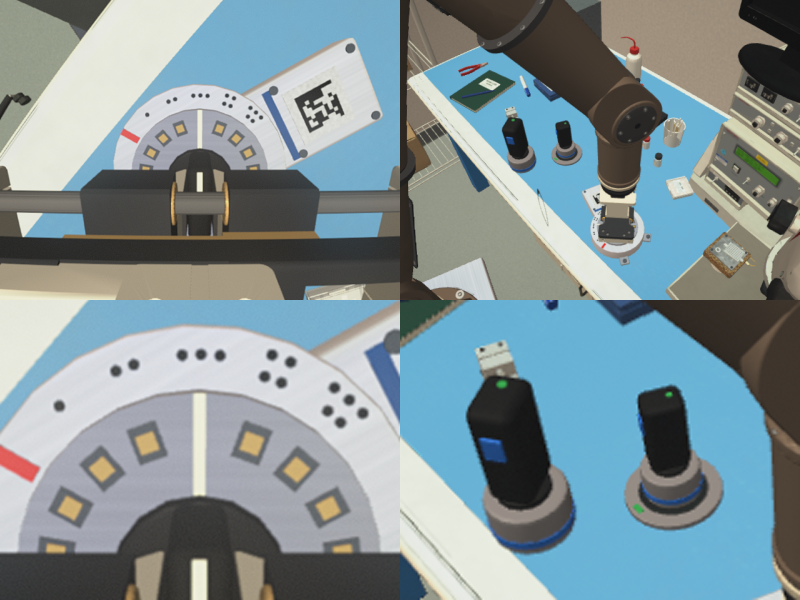

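The pointer (x=200 in the lower-left crop) points at the middle of the three dots (201,355). The reader stands upright in the dock (lower right), and the knob is still gripped. I'm handing in.

```bash
python3 -c "
from h import *
st(); print(arm.sign_off())"
```

```text
t 21.10 pos [0.4824 0.0547 0.0786] yaw_y 57.79 tilt 0.03 F [-0.2 -1.2  5.6] w 0.152(14.0mm) j7 1.02
the job is handed in; nothing more can be done
None
```

The job is done and handed in at 21.1 s, with the gripper still holding the knob at the third stop.

- **Scan:** I took the smaller black and grey reader from the dock. I held it upright over the label for about 2.7 s, with the window at about 90 mm, roughly 6 cm above the label. The scene camera put it within about 1 mm of the label's middle.
- **Dock:** I stood the reader back upright on the dock. The scene camera shows it within about 1.5 mm of where it stood at the start.
- **Knob:** It started at the first stop (one dot). I turned it clockwise by two 20° clicks, through two dots to three. The last wrist image shows the pointer on the middle of the three dots, with a 14 mm grip at 40 N and almost no remaining twist.

**Disagreements:** The wrist camera and the fixed cameras differed by about 3 mm in y. I settled this by centring the jaws on what I could see, and by moving relative distances rather than trusting absolute positions. The two dock-centre measurements also differed by about 2 mm, so I returned the reader to its original spot. No measured force came near the limits. I didn't re-measure the bystanders at the end, but the arm's path stayed clear of them.

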